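Shut and latch the dust extractor's filter hatch

TASK

The filter hatch of the bench dust extractor stands ajar with its T-handle latch left turned, so that the tongue would foul the frame. Turn the T-handle back to open, lower the hatch onto its rubber gasket, then turn the T-handle clockwise to its stop so that it draws the hatch tight against the frame, and let go. Leave the other things on the bench where they are.

Things in the scene. Friction and masses are not known exactly. Their poses are not given: they have to be found in the camera images.
- extractor: Dust extractor: grey sheet-metal box fixed to the bench, 314 deep (x) x 280 wide (y) x 222 high; its front face, turned partly to the robot's right, slopes at 30 degrees to the horizontal (low in front, high behind) under the hatch. Origin at bench level, 144 behind its front, midway across; -x points out of the front, z up, yaw varies. Flat top behind the hatch from x = 85 to 170.
- hinge_line (a point): Middle of the hatch's hinge line, at (75, 0, 220) in the extractor's frame, axes as the extractor's. The hinge runs along the extractor's y axis. Shut, the hatch lies from here down the 30 degree slope towards the front.
- hatch (a joint): Hinge angle of the hatch, rad: 0 = hard down, gasket squeezed; grows as the front edge rises (0.52 = level, limit 1.0). 0.4 kg; a stiff hinge (0.75 N m friction) holds it where left. It meets the gasket at 0.03, which then pushes back up to 14 N at the front edge; unlatched it springs back to about 0.02. With tee over about 0.5 the tongue strikes the frame at about 0.16 and keeps it from shutting.
- hatch_edge (a point): Middle of the free front edge, outer face, of the hatch: aluminium plate 250 (along the slope) x 262 x 12, outer face 14 above the hinge line square to the plate, this edge 252 from the hinge line. Axes of the hatch: -x from hinge to this edge, y along the hinge, z out of the outer face.
- tee (a joint): Turn of the T-handle, rad, growing clockwise seen from outside: 0 = open stop (bar parallel to the hinge, tongue clear), 1.57 = tight stop (bar square to the hinge, tongue under the front lip). Stays where left. With the hatch below about 0.035 the tongue slips under a ramp from about 0.5 and draws the hatch down until about 1.3, needing up to 0.4 N m.
- tee_grip (a point): Middle of the T-handle's crossbar: dark steel bar 85 long, 14 wide, 22 high (square to the hatch), centred 46 above the hatch's outer face on an 18 diameter stem; 185 from the hinge line along the plate, midway across. Axes turn with the handle: y along the bar, z along the stem outwards.
- hammer: Bystander: small hammer with 240 wooden handle, lying; leave alone.
- mandrel: Bystander: tapered steel ring mandrel, 300 long, 25 thick, lying; leave alone.
- brush: Bystander: bench brush, 200 long, lying; leave alone.
- jar: Bystander: amber glass jar, 60 diameter, 70 high; leave alone.
- tin: Bystander: aluminium tin, 48 diameter, 50 high, standing on the extractor's flat top; leave alone.
- benchpeg: Bystander: wooden bench peg, flat block 150 x 60 x 18; leave alone.
- doming_block: Bystander: steel doming block, 50 cube with a round dimple; leave alone.

How it is judged:
By the outcome, as a careful person would: the job done as asked, in the order asked, and still so for the second after the job is handed in, with the robot touching nothing.
It also fails if it takes over 50 s, if anything falls off the work surface, if the arm or the gripper's body presses on something with over 40 N, if the wrist force passes 120 N, or if a joint passes its speed limit or range.

ROBOT

A 7-joint arm with a two-finger parallel gripper is mounted at the origin on the work surface. World frame = base frame: x ahead of the robot, y to its left, z up, the work surface at z = 0. Lengths are in m, angles in rad, forces in N, time in s.
With the tool pointing down it reaches from about 0.35 to 0.9 m from the base axis. Payload 8.1 kg.
Tool frame: the origin (TCP) lies at the very end of the fingers, on their centre line; the grasp point (between the pads) lies 19 mm behind it; z points along the fingers, y is the direction in which the jaws open and shut (so a half turn about z gives the same grasp; the last joint's range is limited). The gripper opens to 92 mm and grips with 3 to 60 N. Pads are 19 mm wide; open, the fingers measure 130 mm over their backs; the gripper's body (75 mm by 190 mm) begins 47 mm behind the grasp point.
Start: joints at [-1.329, 0.434, 0.025, 1.573, -0.012, 1.134, -0.075], TCP at [0.211, 0.588, 0.188] pointing down, gripper open.
Joint ranges: [-2.62, 2.62], [-0.44, 2.09], [-1.27, 1.32], [0.08, 2.57], [-1.32, 4.46], [0.12, 2], [-2.74, 2.74]. Speed limits (rad/s): [2.22, 2.22, 3.01, 3.01, 3.14, 3.14, 3.14].

INTERFACE

Orientations are given as a unit quaternion [w, x, y, z].
In Python, from workcell import r, optics, ticket gives the robot as it stands. The module is installed in compiled form; this text tells all that it offers.
- The arm moves only by the tool servo_tool, never from a script. Its argument "increments" is a list of rows, each an object of numbers: "tx", "ty", "tz": the shift along the world's x, y, z in mm; "wx", "wy", "wz": the turn, a rotation vector about the world's x, y, z in degrees. A call has 1 to 20 rows; each row shifts and turns the commanded pose from where the row before left it; what a row does not reach is not made up. A row lasts 1/12 s, in which the tool goes at most 41.7 mm and 7.16 degrees, less where a joint would pass 70% of its speed; a pose out of reach is approached as far as the arm can. A call is refused whole if a number of a shift passes 41.7 or a number of a turn 7.16, either way. A call with a gripper value outside its range is refused whole. "fingers" is the closure, from 0 (fully open) to 1 (shut), set as the call begins (left out, the last holds). The fingers move at their own pace and stop on an object; "squeeze" is the grip in N (left out, the last holds). Time passes only in rows, so rows that do not move let the fingers close. It gives the time, the measured TCP pose, the force and the opening at its end, in the units of the state.
- r.sense(): the state, without advancing time (a new reading comes with each control period).
- optics.capture(name): name is "scene" or "top" or "wrist"; returns a dict with "frame" (480x640x3 uint8, red, green, blue), "fx", "fy", "cx", "cy" (pixels), "k1" (the pictures are not rectified: a ray, as slopes to the right and down, at radius r is drawn at 1 + k1 r^2 times it, then the intrinsics apply), "xyz" and "orientation" of the camera in the world. Camera axes: x right, y down, z forward; pixel columns grow to the right and rows downward; lengths in m; the calibration is good to about 2 mm. A picture is of the moment at which its call begins. There is no depth.
- ticket.finish_job(): hands the job in, once; it reports no verdict.
The state is a dict: "clock": time; "q": joint angles; "joint_vel": joint speeds; "tau": joint torques, N m; "eef_pos": TCP position; "ee_rot": TCP orientation; "wrist_force": force on the tool from outside, world axes, zero at the start; "wrist_torque": the same for the moment, N m; "gripper_width": opening from 0.0 (shut) to 1.0 (fully open).
Only numpy, scipy, OpenCV 4.12 (cv2) and the standard library are available. Lean on these libraries where they do the work, as an engineer would, in place of code of your own. Each camera call takes 0.05 s, during which the arm holds its last target.

## Working session

There is one attempt and no reset: what is moved stays moved. The work goes in short steps, Python scripts to look and compute and a tool call to move; the robot and the scene stay as the last step left them, time stands still between calls to the robot, and variables do not carry over. Pictures are saved under pics/ and viewed, and the job is handed in when it is done.

Besides the shell and the picture viewer there is one more tool, called in YAML: its name, and indented under it one key for each argument. servo_tool: Moves the arm, as the interface text tells. Its arguments: {"type":"object","properties":{"increments":{"type":"array","items":{"type":"object","properties":{"tx":{"type":"number"},"ty":{"type":"number"},"tz":{"type":"number"},"wx":{"type":"number"},"wy":{"type":"number"},"wz":{"type":"number"}}}},"fingers":{"type":"number"},"squeeze":{"type":"number"}},"required":["increments"]}

```bash
mkdir -p pics
cat > h.py <<'E'
import numpy as np, cv2
from scipy.spatial.transform import Rotation as R
from workcell import r, optics, ticket
def rot(q): return R.from_quat([q[1],q[2],q[3],q[0]])
def snap(n,f):
    c=optics.capture(n); cv2.imwrite('pics/'+f+'.png',c['frame'][:,:,::-1]); 
    import pickle; pickle.dump(c,open('pics/'+f+'.pkl','wb')); return c
def load(f):
    import pickle; return pickle.load(open('pics/'+f+'.pkl','rb'))
def ray(c,u,v):
    K=np.array([[c['fx'],0,c['cx']],[0,c['fy'],c['cy']],[0,0,1.]])
    p=cv2.undistortPoints(np.array([[[u,v]]],float),K,np.array([c['k1'],0,0,0,0.]))[0,0]
    d=rot(c['orientation']).apply([p[0],p[1],1]); return np.array(c['xyz']),d/np.linalg.norm(d)
def onz(c,u,v,z):
    o,d=ray(c,u,v); return o+d*(z-o[2])/d[2]
def tri(c1,p1,c2,p2):
    o1,d1=ray(c1,*p1);o2,d2=ray(c2,*p2)
    s=np.linalg.lstsq(np.array([d1,-d2]).T,o2-o1,rcond=None)[0]
    a=o1+s[0]*d1;b=o2+s[1]*d2; return (a+b)/2,np.linalg.norm(a-b)
def proj(c,P):
    p=rot(c['orientation']).inv().apply(np.array(P)-np.array(c['xyz']))
    x=p[0]/p[2];y=p[1]/p[2];k=1+c['k1']*(x*x+y*y)
    return np.array([c['fx']*x*k+c['cx'],c['fy']*y*k+c['cy']])
E
python3 - <<'E'
from h import *
for n in ['scene','top','wrist']:
    c=snap(n,n+'0'); print(n,c['xyz'],c['orientation'],c['fx'],c['k1'])
print(r.sense())
E
```

```text
scene [ 1.22888164 -0.43002916  1.10370579] [-0.29969488  0.81653443  0.46430592 -0.16695664] 492.67913243527994 -0.058120971295730725
top [ 0.40609389 -0.02122835  1.41041498] [-0.03927999  0.71436978 -0.69712027  0.04643519] 451.4118434703872 -0.06460228650672106
wrist [0.14365244 0.61125917 0.38406856] [0.10885309 0.81081313 0.57007786 0.07579123] 408.0391647729727 -0.0020942212414288403
{'clock': 0.15, 'q': array([-1.32861538,  0.43506266,  0.02496684,  1.57385513, -0.01159482,
        1.13397901, -0.07511619]), 'joint_vel': array([-0.00068699, -0.00234743,  0.00112505, -0.00283637, -0.00049377,
        0.0009938 ,  0.00069625]), 'tau': array([ 2.49250974e-03, -6.68254924e+01,  9.86267142e-01, -3.14692140e+01,
       -6.05242280e-02,  3.93373123e-02,  7.29651492e-05]), 'eef_pos': array([0.21114963, 0.58781661, 0.1875381 ]), 'ee_rot': array([-4.56375951e-05,  1.71575136e-01,  9.85170867e-01, -5.77850639e-04]), 'wrist_force': array([-0.09814586, -0.94685462,  0.60023959]), 'wrist_torque': array([-0.07548307, -0.02924081, -0.02557821]), 'gripper_width': 0.9989303173568885}
```

View pics/scene0.png

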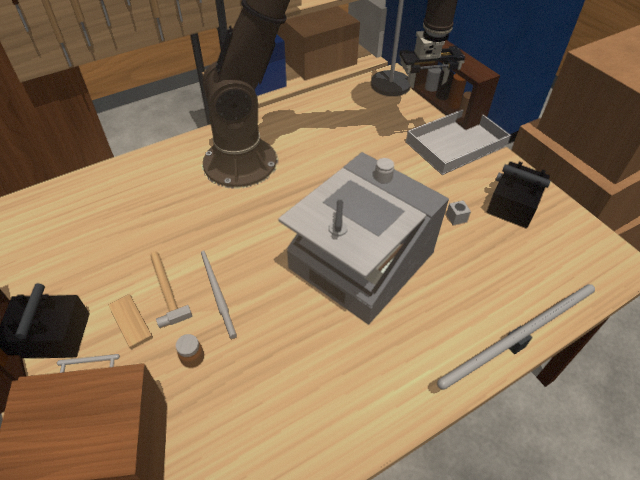

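View pics/top0.png

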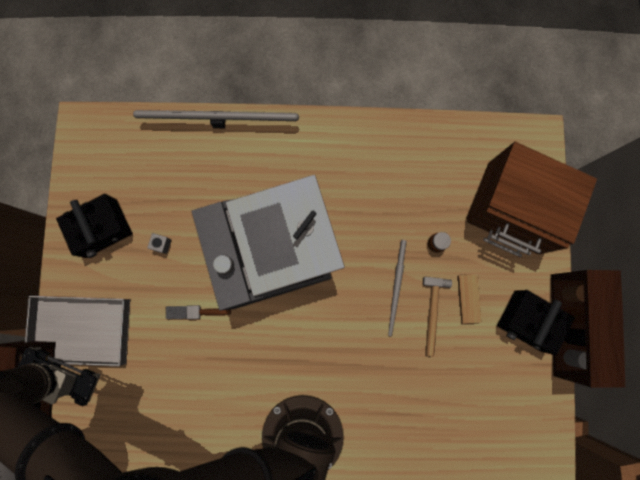

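View pics/wrist0.png

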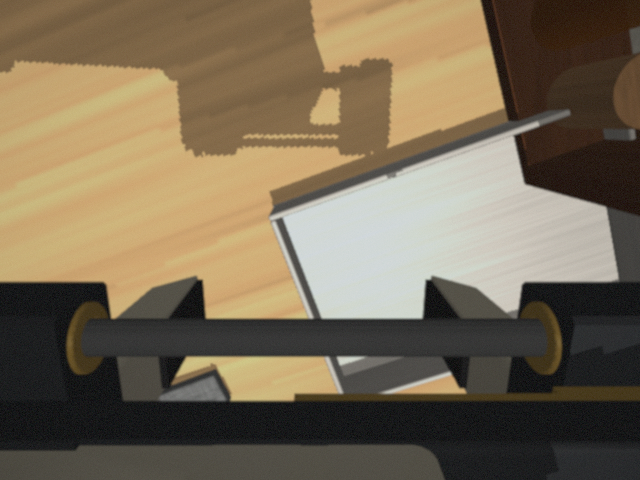

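Run:
```python
from h import *
a=cv2.imread('pics/top0.png')[165:320,180:355]; cv2.imwrite('pics/topc.png',cv2.resize(a,None,fx=4,fy=3.8,interpolation=2)[:600])
cv2.imwrite('pics/topc.png',cv2.resize(a,(700,620),interpolation=2)[:600])
a=cv2.imread('pics/scene0.png')[150:320,270:460]; cv2.imwrite('pics/scenec.png',cv2.resize(a,(665,595),interpolation=2))
```

```text
(no output)
```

View pics/topc.png

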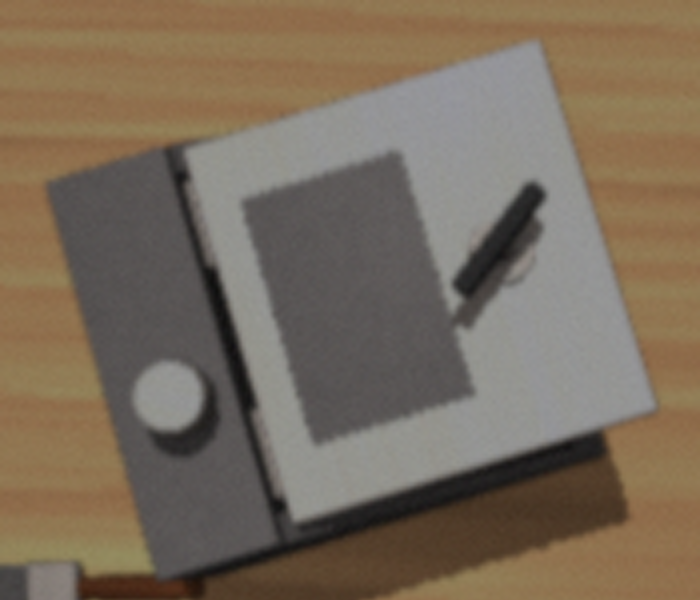

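View pics/scenec.png

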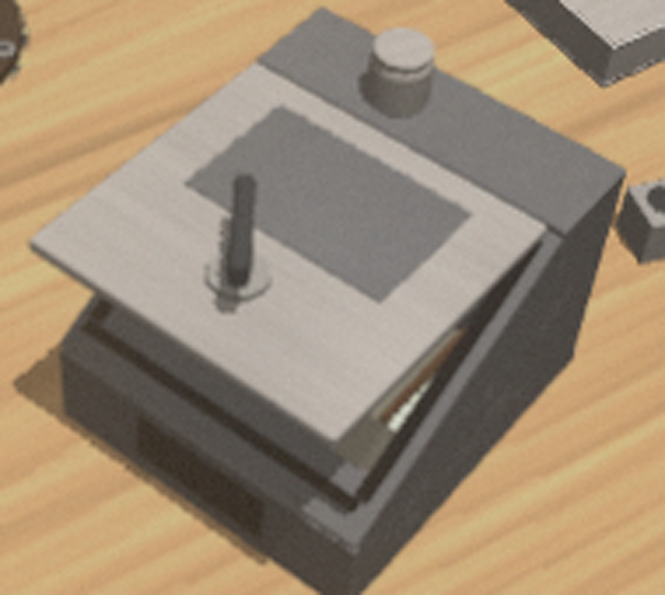

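```bash
cat > m.py <<'E'
from h import *
T=load('top0');S=load('scene0')
t=lambda p:(180+p[0]/4,165+p[1]/4)
s=lambda p:(270+p[0]/3.5,150+p[1]/3.5)
pts={'ff':((540,40),(335,440)),'fn':((657,408),(30,243)),'hf':((185,147),(543,232)),'hn':((295,523),(258,63)),
'bf':((48,183),(625,175)),'bn':((155,580),(322,8)),'tin':((172,395),(404,50)),
'tA':((535,190),(240,265)),'tB':((464,285),(244,180))}
P={}
for k,(a,b) in pts.items():
    P[k],e=tri(T,t(a),S,s(b)); print(k,P[k].round(4),round(e,4))
for a,b in [('ff','fn'),('ff','hf'),('fn','hn'),('hf','hn'),('bf','bn'),('tA','tB')]: print(a,b,np.linalg.norm(P[a]-P[b]).round(4))
y=P['bn']-P['bf']; print('bf z222',onz(T,*t((48,183)),.222),onz(T,*t((155,580)),.222))
for a,b in [('hn','hf'),('fn','ff'),('bn','bf')]:
    d=P[a]-P[b]; print('ydir ang',np.degrees(np.arctan2(d[1],d[0])))
m=(P['ff']+P['fn'])/2;h=(P['hf']+P['hn'])/2;print('edge',m,'hinge',h,'drop',m-h,'incl',np.degrees(np.arcsin((h-m)[2]/np.linalg.norm(h-m))))
E
python3 m.py
```

```text
ff [ 0.7445 -0.0162  0.2353] 0.0036
fn [ 0.4993 -0.0995  0.2319] 0.0021
hf [0.6663 0.2176 0.2246] 0.0018
hn [0.4194 0.1361 0.2273] 0.0049
bf [0.6432 0.3137 0.2111] 0.0016
bn [0.3786 0.2266 0.2138] 0.0002
tin [0.4975 0.2118 0.2659] 0.0031
tA [ 0.6311 -0.016   0.2889] 0.0027
tB [0.5692 0.0268 0.2891] 0.0022
ff fn 0.2589
ff hf 0.2468
fn hn 0.2488
hf hn 0.26
bf bn 0.2786
tA tB 0.0753
bf z222 [0.64058819 0.30999606 0.222     ] [0.37879015 0.22477693 0.222     ]
ydir ang -161.7298858874469
ydir ang -161.23338854155404
ydir ang -161.76066642477898
edge [ 0.62188706 -0.05784212  0.23360556] hinge [0.54284866 0.17686884 0.22593504] drop [ 0.0790384  -0.23471096  0.00767052] incl -1.7739850422838308
```

servo_tool:
  increments:
    - {"tz":30}
    - {"tz":30}
    - {"tz":30}
    - {"tz":30}
    - {"tz":30}
    - {"tz":30}
    - {"tz":30}
    - {"tx":19.5,"ty":-29.2,"wz":-0.75}
    - {"tx":19.5,"ty":-29.2,"wz":-0.75}
    - {"tx":19.5,"ty":-29.2,"wz":-0.75}
    - {"tx":19.5,"ty":-29.2,"wz":-0.75}
    - {"tx":19.5,"ty":-29.2,"wz":-0.75}
    - {"tx":19.5,"ty":-29.2,"wz":-0.75}
    - {"tx":19.5,"ty":-29.2,"wz":-0.75}
    - {"tx":19.5,"ty":-29.2,"wz":-0.75}
    - {"tx":19.5,"ty":-29.2,"wz":-0.75}
    - {"tx":19.5,"ty":-29.2,"wz":-0.75}

```text
validation failed for argument at $.in...
```

servo_tool:
  increments:
    - {"tx":19.5,"ty":-29.2,"wz":-0.75}
    - {"tx":19.5,"ty":-29.2,"wz":-0.75}
    - {"tx":19.5,"ty":-29.2,"wz":-0.75}
    - {"tx":19.5,"ty":-29.2,"wz":-0.75}
    - {"tx":19.5,"ty":-29.2,"wz":-0.75}
    - {"tx":19.5,"ty":-29.2,"wz":-0.75}
    - {"tx":19.5,"ty":-29.2,"wz":-0.75}
    - {"tx":19.5,"ty":-29.2,"wz":-0.75}
    - {"tx":19.5,"ty":-29.2,"wz":-0.75}
    - {"tx":19.5,"ty":-29.2,"wz":-0.75}
    - {}
    - {}

```text
validation failed for argument at $.in...
```

```bash
cat > st.py <<'E'
from h import *
s=r.sense();Rt=rot(s['ee_rot']).as_matrix()
print(round(s['clock'],2),'q',s['q'].round(2),'p',s['eef_pos'].round(4),'F',s['wrist_force'].round(1),'T',s['wrist_torque'].round(2),'w',round(s['gripper_width'],3))
print('toolz',Rt[:,2].round(3),'tooly',Rt[:,1].round(3),'yaw of y',np.degrees(np.arctan2(Rt[1,1],Rt[0,1])).round(1))
E
python3 st.py; python3 -c "
from h import *
snap('wrist','wrist1');snap('scene','scene1')"
```

```text
0.15 q [-1.33  0.44  0.02  1.57 -0.01  1.13 -0.08] p [0.2111 0.5878 0.1875] F [-0.1 -0.9  0.6] T [-0.08 -0.03 -0.03] w 0.999
toolz [-0.    -0.001 -1.   ] tooly [ 0.338  0.941 -0.001] yaw of y 70.2
```

View pics/wrist1.png

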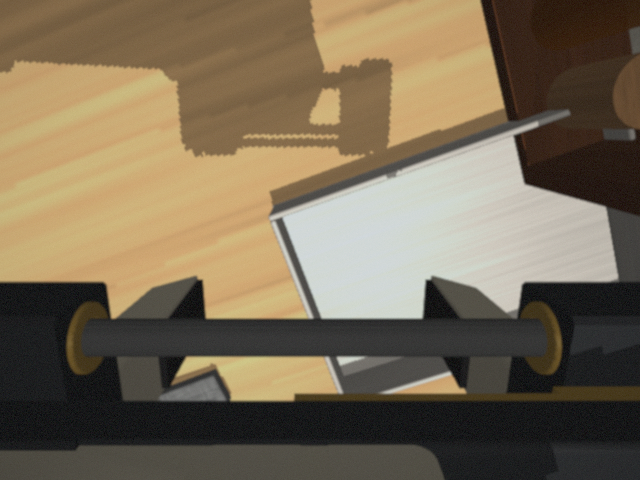

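View pics/scene1.png

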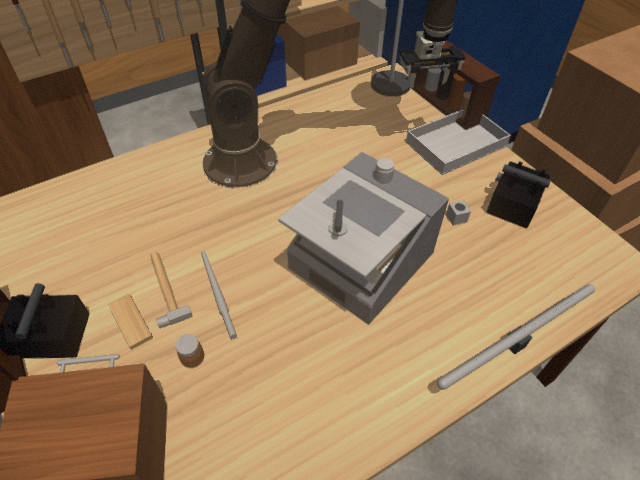

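servo_tool:
  increments:
    - {"tx":0,"ty":0,"tz":30,"wx":0,"wy":0,"wz":0}

```text
clock: 0.33
eef_pos: [0.2103, 0.5849, 0.2128]
ee_rot: [-0.0, 0.171, 0.985, -0.005]
wrist_force: [-0.3, -0.4, -0.9]
gripper_width: 1.002
```

servo_tool:
  increments:
    - {"tx":0,"ty":0,"tz":30,"wx":0,"wy":0,"wz":0}
    - {"tx":0,"ty":0,"tz":30,"wx":0,"wy":0,"wz":0}
    - {"tx":0,"ty":0,"tz":30,"wx":0,"wy":0,"wz":0}
    - {"tx":0,"ty":0,"tz":30,"wx":0,"wy":0,"wz":0}
    - {"tx":0,"ty":0,"tz":30,"wx":0,"wy":0,"wz":0}
    - {"tx":0,"ty":0,"tz":30,"wx":0,"wy":0,"wz":0}
    - {"tx":19.5,"ty":-29.2,"tz":0,"wx":0,"wy":0,"wz":-0.75}
    - {"tx":19.5,"ty":-29.2,"tz":0,"wx":0,"wy":0,"wz":-0.75}
    - {"tx":19.5,"ty":-29.2,"tz":0,"wx":0,"wy":0,"wz":-0.75}
    - {"tx":19.5,"ty":-29.2,"tz":0,"wx":0,"wy":0,"wz":-0.75}
    - {"tx":19.5,"ty":-29.2,"tz":0,"wx":0,"wy":0,"wz":-0.75}
    - {"tx":19.5,"ty":-29.2,"tz":0,"wx":0,"wy":0,"wz":-0.75}
    - {"tx":19.5,"ty":-29.2,"tz":0,"wx":0,"wy":0,"wz":-0.75}
    - {"tx":19.5,"ty":-29.2,"tz":0,"wx":0,"wy":0,"wz":-0.75}
    - {"tx":19.5,"ty":-29.2,"tz":0,"wx":0,"wy":0,"wz":-0.75}
    - {"tx":19.5,"ty":-29.2,"tz":0,"wx":0,"wy":0,"wz":-0.75}

```text
clock: 1.67
eef_pos: [0.4068, 0.2945, 0.3983]
ee_rot: [0.0, 0.236, 0.972, 0.0]
wrist_force: [1.1, 0.3, -0.1]
gripper_width: 0.996
```

servo_tool:
  increments:
    - {"tx":19.5,"ty":-29.2,"tz":0,"wx":0,"wy":0,"wz":-0.75}
    - {"tx":19.5,"ty":-29.2,"tz":0,"wx":0,"wy":0,"wz":-0.75}
    - {"tx":19.5,"ty":-29.2,"tz":0,"wx":0,"wy":0,"wz":-0.75}
    - {"tx":19.5,"ty":-29.2,"tz":0,"wx":0,"wy":0,"wz":-0.75}
    - {"tx":19.5,"ty":-29.2,"tz":0,"wx":0,"wy":0,"wz":-0.75}
    - {"tx":19.5,"ty":-29.2,"tz":0,"wx":0,"wy":0,"wz":-0.75}
    - {"tx":19.5,"ty":-29.2,"tz":0,"wx":0,"wy":0,"wz":-0.75}
    - {"tx":19.5,"ty":-29.2,"tz":0,"wx":0,"wy":0,"wz":-0.75}
    - {"tx":19.5,"ty":-29.2,"tz":0,"wx":0,"wy":0,"wz":-0.75}
    - {"tx":19.5,"ty":-29.2,"tz":0,"wx":0,"wy":0,"wz":-0.75}
    - {"tx":0,"ty":0,"tz":0,"wx":0,"wy":0,"wz":0}
    - {"tx":0,"ty":0,"tz":0,"wx":0,"wy":0,"wz":0}

```text
clock: 2.67
eef_pos: [0.6017, 0.0018, 0.3975]
ee_rot: [-0.0, 0.301, 0.954, -0.001]
wrist_force: [0.2, 0.7, 0.8]
gripper_width: 1.0
```

```bash
python3 st.py; python3 -c "
from h import *
snap('wrist','wrist2');snap('scene','scene2')"
```

```text
2.67 q [-0.43  0.32  0.5   1.28 -0.15  1.58  1.01] p [0.6017 0.0018 0.3975] F [0.2 0.7 0.8] T [ 0.    0.01 -0.01] w 1.0
toolz [-0.001 -0.001 -1.   ] tooly [ 0.574  0.819 -0.001] yaw of y 55.0
```

View pics/wrist2.png

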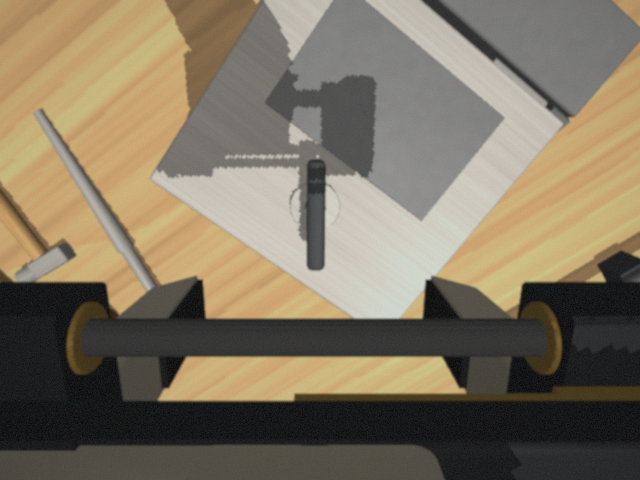

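View pics/scene2.png

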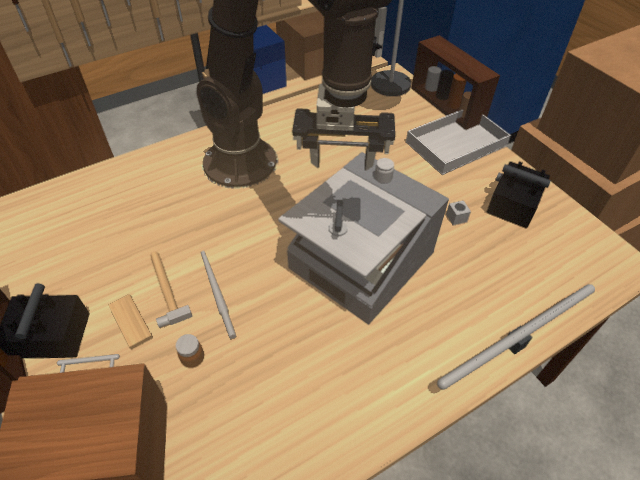

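Run:
```python
from h import *
W=load('wrist2');T=load('top0')
for z in (.285,.291,.295):
    a,b=onz(W,317,160,z),onz(W,316,269,z);print(z,a,b,(a+b)/2,np.linalg.norm(a-b),np.degrees(np.arctan2(*(a-b)[[1,0]])))
# hatch corners from wrist (level ~.234) 
for p in [(152,177),(398,320),(567,122)]: print(onz(W,*p,.234))
tt=(180+499.5/4,165+237/4)
print(tri(W,(316.5,214.5),T,tt), W['xyz'])
t=lambda p:(180+p[0]/4,165+p[1]/4)
print('fn',tri(W,(152,177),T,t((657,408))),'hf',tri(W,(567,122),T,t((185,147))),'ff',tri(W,(398,320),T,t((540,40))))
```

```text
0.285 [0.56429951 0.02943434 0.285     ] [ 0.634556   -0.02057897  0.285     ] [0.59942775 0.00442769 0.285     ] 0.0862398079931142 144.55416931264475
0.291 [0.56388434 0.02967636 0.291     ] [ 0.63277736 -0.01936635  0.291     ] [0.59833085 0.00515501 0.291     ] 0.08456616450836518 144.55416931264475
0.295 [0.56360755 0.02983771 0.295     ] [ 0.6315916  -0.01855794  0.295     ] [0.59759958 0.00563989 0.295     ] 0.0834504021851991 144.55416931264472
[ 0.49653488 -0.10001013  0.234     ]
[0.73811766 0.00418943 0.234     ]
[0.6636229  0.21961898 0.234     ]
(array([0.60042716, 0.00459834, 0.27867356]), np.float64(0.0022184769311062147)) [0.54290617 0.04190506 0.5941691 ]
fn (array([ 0.49766659, -0.0995905 ,  0.23649202]), np.float64(0.001961589389042967)) hf (array([0.66187937, 0.21519659, 0.2423048 ]), np.float64(0.0021547567642061904)) ff (array([ 0.76283451, -0.00942126,  0.18101484]), np.float64(0.017851027511946563))
```

servo_tool:
  increments:
    - {"tx":-3,"ty":3,"tz":-27,"wx":0,"wy":0,"wz":0}
    - {"tx":0,"ty":0,"tz":-27,"wx":0,"wy":0,"wz":0}
    - {"tx":0,"ty":0,"tz":-27,"wx":0,"wy":0,"wz":0}
    - {"tx":0,"ty":0,"tz":-27,"wx":0,"wy":0,"wz":0}
    - {"tx":0,"ty":0,"tz":-28,"wx":0,"wy":0,"wz":0}
    - {"tx":0,"ty":0,"tz":0,"wx":0,"wy":0,"wz":0}
    - {"tx":0,"ty":0,"tz":0,"wx":0,"wy":0,"wz":0}

```text
clock: 3.35
eef_pos: [0.5972, 0.0089, 0.2619]
ee_rot: [-0.001, 0.298, 0.955, -0.0]
wrist_force: [-0.1, -0.0, 1.0]
gripper_width: 1.003
```

servo_tool:
  fingers: 1
  squeeze: 60
  increments:
    - {"tx":0,"ty":0,"tz":0,"wx":0,"wy":0,"wz":0}
    - {"tx":0,"ty":0,"tz":0,"wx":0,"wy":0,"wz":0}
    - {"tx":0,"ty":0,"tz":0,"wx":0,"wy":0,"wz":0}
    - {"tx":0,"ty":0,"tz":0,"wx":0,"wy":0,"wz":0}
    - {"tx":0,"ty":0,"tz":0,"wx":0,"wy":0,"wz":0}
    - {"tx":0,"ty":0,"tz":0,"wx":0,"wy":0,"wz":0}
    - {"tx":0,"ty":0,"tz":0,"wx":0,"wy":0,"wz":0}
    - {"tx":0,"ty":0,"tz":0,"wx":0,"wy":0,"wz":0}
    - {"tx":0,"ty":0,"tz":0,"wx":0,"wy":0,"wz":0}
    - {"tx":0,"ty":0,"tz":0,"wx":0,"wy":0,"wz":0}

```text
clock: 4.18
eef_pos: [0.5983, 0.0072, 0.2621]
ee_rot: [-0.0, 0.299, 0.954, 0.0]
wrist_force: [0.3, -0.1, 0.5]
gripper_width: 0.323
```

```bash
python3 st.py; python3 -c "
from h import *
snap('wrist','wrist3');snap('scene','scene3')"
```

```text
4.18 q [-0.44  0.35  0.48  1.56 -0.17  1.27  1.03] p [0.5983 0.0072 0.2621] F [ 0.3 -0.1  0.5] T [ 0.01 -0.03  0.04] w 0.323
toolz [-0.  0. -1.] tooly [ 0.57   0.822 -0.   ] yaw of y 55.2
```

View pics/wrist3.png

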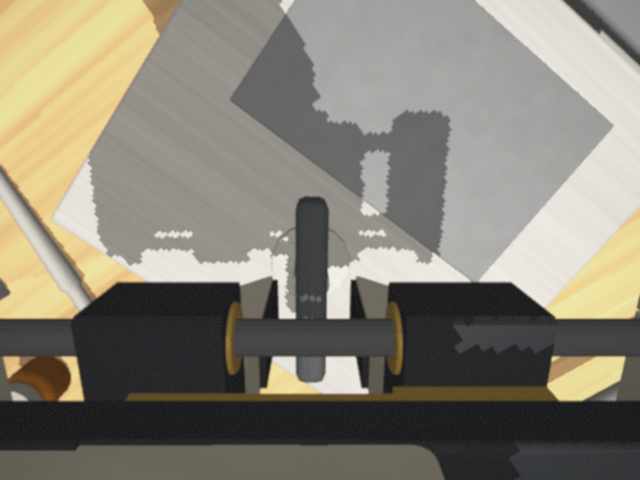

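View pics/scene3.png

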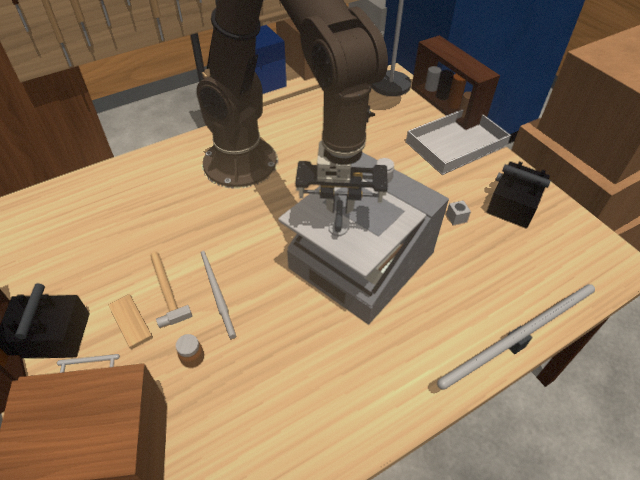

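Run:
```python
from h import *
W=load('wrist3')
for z in (.285,.291):
    a,b=onz(W,312,199,z),onz(W,310,381,z);print(z,a,b,(a+b)/2,np.linalg.norm(a-b),np.degrees(np.arctan2(*(a-b)[[1,0]])))
print(proj(W,[.5983,.0072,.291]),proj(W,[.5983,.0072,.262]))
```

```text
0.285 [0.56372681 0.0288974  0.285     ] [ 0.63690092 -0.02325547  0.285     ] [0.60031386 0.00282097 0.285     ] 0.08985751526646124 144.52165619186454
0.291 [0.56287831 0.02951686 0.291     ] [ 0.63352551 -0.02083502  0.291     ] [0.59820191 0.00434092 0.291     ] 0.08675447606562402 144.52165619186457
[316.36277904 292.49775486] [315.99874317 270.12766342]
```

servo_tool:
  increments:
    - {"tx":0,"ty":0,"tz":0,"wx":0,"wy":0,"wz":0}
    - {"tx":0,"ty":0,"tz":0,"wx":0,"wy":0,"wz":0}
    - {"tx":0,"ty":0,"tz":0,"wx":0,"wy":0,"wz":0}
    - {"tx":0,"ty":0,"tz":0,"wx":0,"wy":0,"wz":0}

```text
clock: 4.62
eef_pos: [0.5983, 0.0072, 0.2621]
ee_rot: [0.0, 0.299, 0.954, 0.0]
wrist_force: [0.1, 0.4, 0.9]
gripper_width: 0.008
```

```bash
python3 st.py; python3 -c "
from h import *
snap('wrist','wrist4');c=snap('scene','scene4')
a=c['frame'][120:280,260:460,::-1];cv2.imwrite('pics/scene4c.png',cv2.resize(a,(700,560),interpolation=2))"
```

```text
4.62 q [-0.44  0.35  0.48  1.56 -0.17  1.27  1.03] p [0.5983 0.0072 0.2621] F [0.1 0.4 0.9] T [-0.04 -0.03  0.07] w 0.008
toolz [ 0.  0. -1.] tooly [0.57  0.822 0.   ] yaw of y 55.2
```

View pics/wrist4.png

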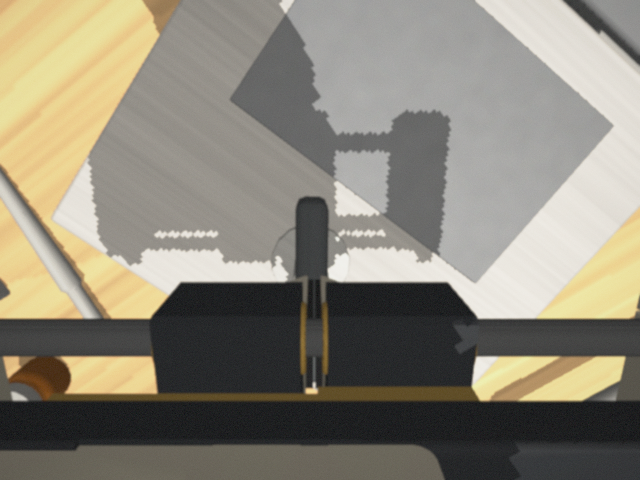

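View pics/scene4c.png

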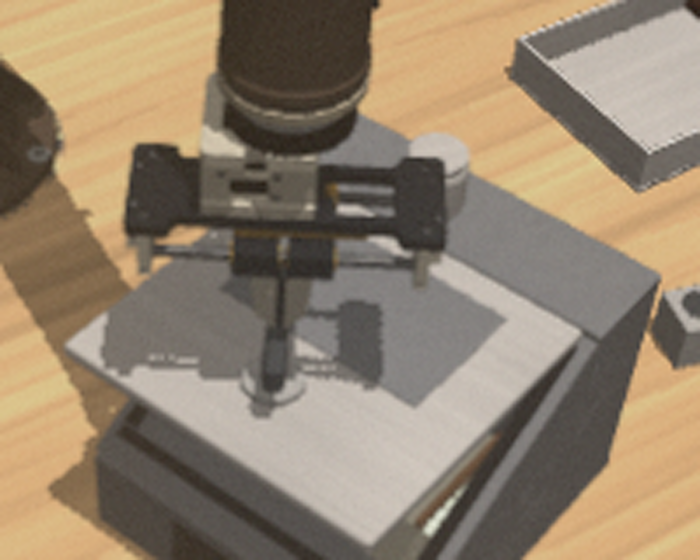

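Run:
```python
from h import *
c=load('scene4');W=load('wrist4');W2=load('wrist2')
f=c['frame'][:,:,::-1].copy()
f=cv2.resize(f[140:260,290:430],(840,720)) 
for z,col in ((.2621,(0,0,255)),(.2811,(0,255,0)),(.33,(255,0,0))):
    p=proj(c,[.5983,.0072,z]);print(p); cv2.circle(f,tuple(((p-[290,140])*6).astype(int)),3,col,-1)
    print('w',proj(W,[.5983,.0072,z]))
# bar ends est
for e in ([.5635,.0295,.291],[.633,-.0195,.291]):
    p=proj(c,e);print('end',p); cv2.circle(f,tuple(((p-[290,140])*6).astype(int)),3,(255,255,0),-1)
cv2.imwrite('pics/s4d.png',f[:600,:800])
print(W['xyz'],rot(W['orientation']).as_matrix().round(3))
```

```text
[338.39615082 220.5279719 ]
w [315.94383061 270.16265904]
[338.70536557 214.91646884]
w [316.16817184 284.08583409]
[339.53744953 199.78965349]
w [317.00994356 336.33276086]
end [338.93371263 198.95065766]
end [337.0930647  226.29030396]
[0.53915291 0.04685007 0.45878336] [[ 0.571  0.792  0.216]
 [ 0.821 -0.551 -0.15 ]
 [ 0.     0.263 -0.965]]
```

View pics/s4d.png

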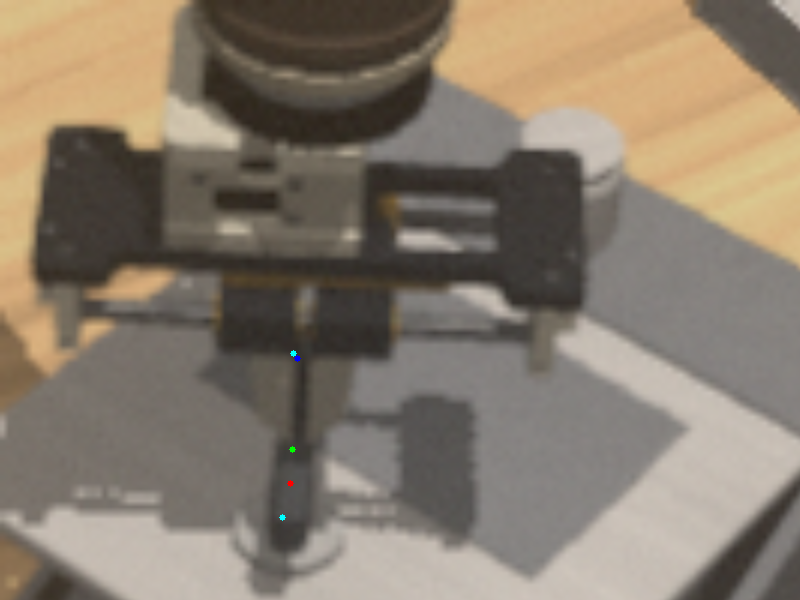

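Run:
```python
from h import *
a=cv2.imread('pics/wrist4.png')[180:400,200:430]
a=cv2.convertScaleAbs(a,alpha=1.8,beta=20)
cv2.imwrite('pics/w4c.png',cv2.resize(a,(627,600),interpolation=2))
a=cv2.imread('pics/wrist3.png')[180:400,200:430]
a=cv2.convertScaleAbs(a,alpha=1.8,beta=20)
cv2.imwrite('pics/w3c.png',cv2.resize(a,(627,600),interpolation=2))
```

```text
(no output)
```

View pics/w4c.png

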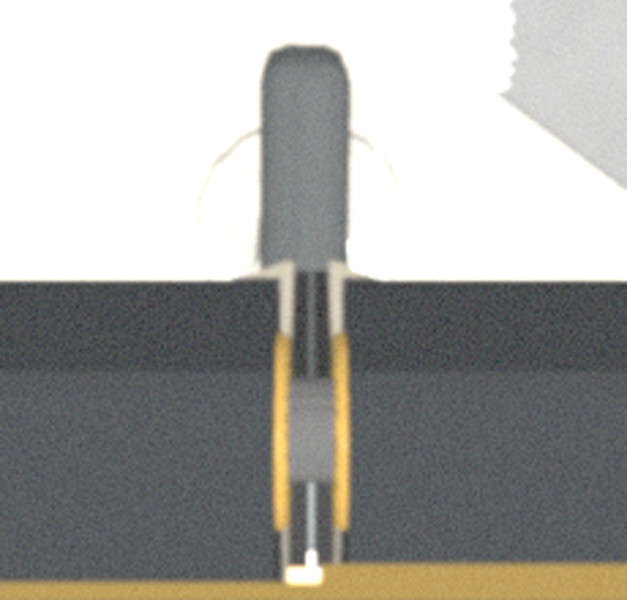

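View pics/w3c.png

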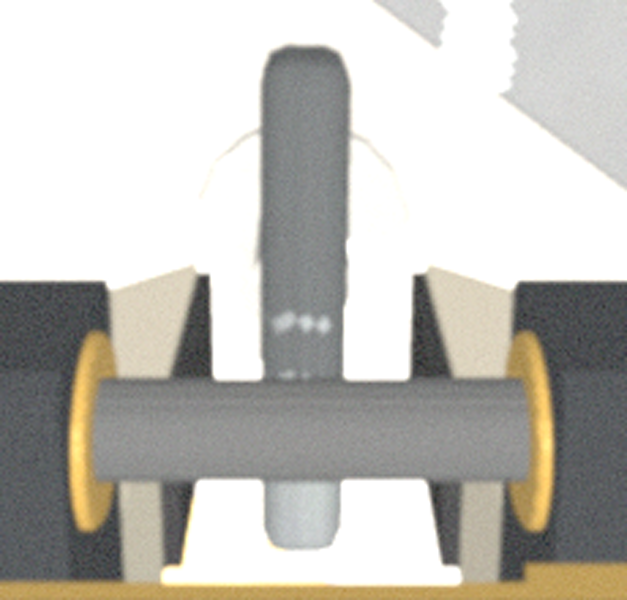

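servo_tool:
  fingers: 0
  increments:
    - {"tx":0,"ty":0,"tz":0,"wx":0,"wy":0,"wz":0}
    - {"tx":0,"ty":0,"tz":0,"wx":0,"wy":0,"wz":0}
    - {"tx":0,"ty":0,"tz":0,"wx":0,"wy":0,"wz":0}
    - {"tx":0,"ty":0,"tz":0,"wx":0,"wy":0,"wz":0}
    - {"tx":0,"ty":0,"tz":0,"wx":0,"wy":0,"wz":0}
    - {"tx":0,"ty":0,"tz":0,"wx":0,"wy":0,"wz":0}
    - {"tx":0,"ty":0,"tz":0,"wx":0,"wy":0,"wz":0}
    - {"tx":0,"ty":0,"tz":0,"wx":0,"wy":0,"wz":0}

```text
clock: 5.38
eef_pos: [0.5983, 0.0072, 0.2621]
ee_rot: [0.0, 0.299, 0.954, 0.0]
wrist_force: [0.1, -1.0, 0.1]
gripper_width: 0.538
```

```bash
python3 st.py
python3 - <<'E'
from h import *
snap('wrist','wrist5');c=snap('scene','scene5')
s=r.sense();p=s['eef_pos'];Y=rot(s['ee_rot']).as_matrix()[:,1]
f=cv2.resize(c['frame'][140:260,290:430,::-1],(840,720),interpolation=2)
w=s['gripper_width']*.046
for z,col in ((0,(0,0,255)),(.019,(0,255,0)),(.04,(255,0,0))):
  for sg in (-1,1):
    q=proj(c,p+sg*w*Y+[0,0,z]);cv2.circle(f,tuple(((q-[290,140])*6).astype(int)),3,col,-1)
cv2.imwrite('pics/s5d.png',f[:600,:800])
E
```

```text
5.38 q [-0.44  0.35  0.48  1.56 -0.17  1.27  1.03] p [0.5983 0.0072 0.2621] F [ 0.1 -1.   0.1] T [-0.04  0.   -0.02] w 0.538
toolz [ 0.  0. -1.] tooly [0.57  0.822 0.   ] yaw of y 55.2
```

View pics/s5d.png

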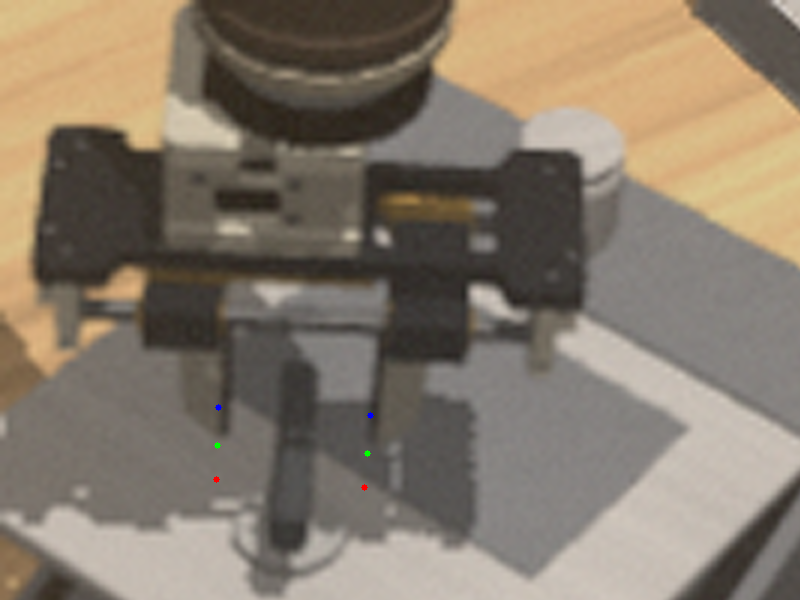

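servo_tool:
  increments:
    - {"tx":0,"ty":0,"tz":-10,"wx":0,"wy":0,"wz":0}
    - {"tx":0,"ty":0,"tz":-10,"wx":0,"wy":0,"wz":0}
    - {"tx":0,"ty":0,"tz":-10,"wx":0,"wy":0,"wz":0}
    - {"tx":0,"ty":0,"tz":0,"wx":0,"wy":0,"wz":0}

```text
clock: 5.82
eef_pos: [0.5967, 0.0073, 0.2291]
ee_rot: [-0.002, 0.299, 0.954, -0.001]
wrist_force: [-0.1, -0.4, 0.3]
gripper_width: 0.911
```

```bash
python3 st.py
python3 - <<'E'
from h import *
W=snap('wrist','wrist6');c=snap('scene','scene6')
f=cv2.resize(c['frame'][140:240,290:423,::-1],(798,600),interpolation=2)
cv2.imwrite('pics/s6d.png',f)
E
```

```text
5.82 q [-0.43  0.38  0.47  1.61 -0.18  1.2   1.04] p [0.5967 0.0073 0.2291] F [-0.1 -0.4  0.3] T [-0.05  0.04  0.01] w 0.911
toolz [-0.004 -0.    -1.   ] tooly [ 0.57   0.822 -0.003] yaw of y 55.2
```

View pics/s6d.png

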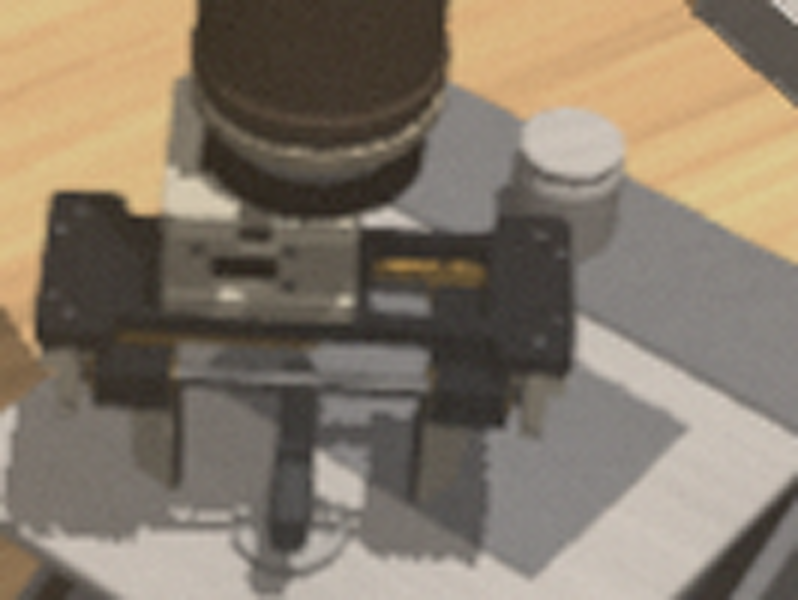

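View pics/wrist6.png

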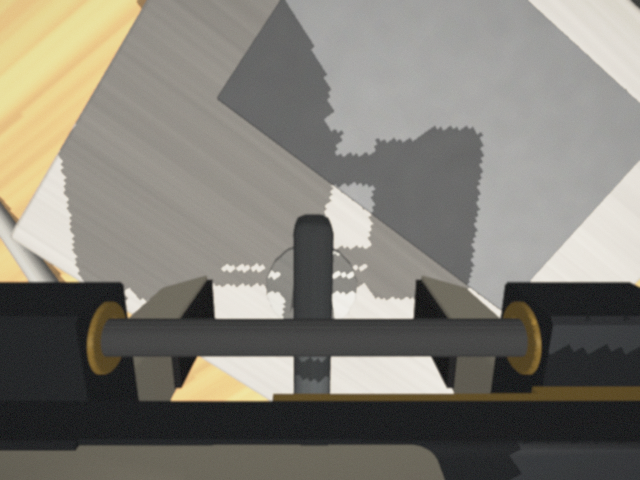

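servo_tool:
  fingers: 1
  squeeze: 60
  increments:
    - {"tx":0,"ty":0,"tz":0,"wx":0,"wy":0,"wz":0}
    - {"tx":0,"ty":0,"tz":0,"wx":0,"wy":0,"wz":0}
    - {"tx":0,"ty":0,"tz":0,"wx":0,"wy":0,"wz":0}
    - {"tx":0,"ty":0,"tz":0,"wx":0,"wy":0,"wz":0}
    - {"tx":0,"ty":0,"tz":0,"wx":0,"wy":0,"wz":0}
    - {"tx":0,"ty":0,"tz":0,"wx":0,"wy":0,"wz":0}
    - {"tx":0,"ty":0,"tz":0,"wx":0,"wy":0,"wz":0}
    - {"tx":0,"ty":0,"tz":0,"wx":0,"wy":0,"wz":0}
    - {"tx":0,"ty":0,"tz":0,"wx":0,"wy":0,"wz":0}
    - {"tx":0,"ty":0,"tz":0,"wx":0,"wy":0,"wz":0}
    - {"tx":0,"ty":0,"tz":0,"wx":0,"wy":0,"wz":0}
    - {"tx":0,"ty":0,"tz":0,"wx":0,"wy":0,"wz":0}
    - {"tx":0,"ty":0,"tz":0,"wx":0,"wy":0,"wz":0}

```text
clock: 7.0
eef_pos: [0.5975, 0.006, 0.232]
ee_rot: [-0.001, 0.299, 0.954, -0.001]
wrist_force: [-3.1, -3.8, -0.2]
gripper_width: 0.164
```

```bash
python3 st.py
python3 - <<'E'
from h import *
W=snap('wrist','wrist7')
E
```

```text
7.0 q [-0.43  0.37  0.47  1.61 -0.18  1.21  1.04] p [0.5975 0.006  0.232 ] F [-3.1 -3.8 -0.2] T [-0.77  0.81  0.07] w 0.164
toolz [-0.002 -0.001 -1.   ] tooly [ 0.571  0.821 -0.002] yaw of y 55.2
```

View pics/wrist7.png

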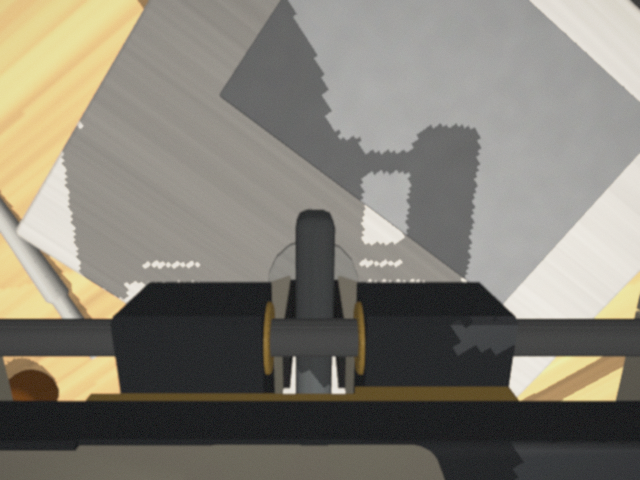

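servo_tool:
  increments:
    - {"tx":0,"ty":0,"tz":0,"wx":0,"wy":0,"wz":5}
    - {"tx":0,"ty":0,"tz":0,"wx":0,"wy":0,"wz":5}
    - {"tx":0,"ty":0,"tz":0,"wx":0,"wy":0,"wz":5}
    - {"tx":0,"ty":0,"tz":0,"wx":0,"wy":0,"wz":5}
    - {"tx":0,"ty":0,"tz":0,"wx":0,"wy":0,"wz":5}
    - {"tx":0,"ty":0,"tz":0,"wx":0,"wy":0,"wz":5}
    - {"tx":0,"ty":0,"tz":0,"wx":0,"wy":0,"wz":0}

```text
clock: 7.63
eef_pos: [0.5971, 0.0048, 0.2319]
ee_rot: [-0.001, 0.04, 0.999, -0.001]
wrist_force: [-5.3, -7.3, 1.9]
gripper_width: 0.161
```

```bash
python3 st.py
```

```text
7.63 q [-0.35  0.36  0.36  1.6  -0.13  1.2   1.52] p [0.5971 0.0048 0.2319] F [-5.3 -7.3  1.9] T [-1.44  1.15  0.02] w 0.161
toolz [-0.002 -0.002 -1.   ] tooly [ 0.08   0.997 -0.002] yaw of y 85.4
```

servo_tool:
  increments:
    - {"tx":-1,"ty":-1,"tz":0,"wx":0,"wy":0,"wz":5}
    - {"tx":0,"ty":-1,"tz":0,"wx":0,"wy":0,"wz":5}
    - {"tx":0,"ty":0,"tz":0,"wx":0,"wy":0,"wz":5}
    - {"tx":0,"ty":0,"tz":0,"wx":0,"wy":0,"wz":4}
    - {"tx":0,"ty":0,"tz":0,"wx":0,"wy":0,"wz":4}
    - {"tx":0,"ty":0,"tz":0,"wx":0,"wy":0,"wz":0}
    - {"tx":0,"ty":0,"tz":0,"wx":0,"wy":0,"wz":0}

```text
clock: 8.22
eef_pos: [0.5971, 0.0039, 0.2319]
ee_rot: [-0.0, -0.157, 0.988, -0.001]
wrist_force: [-0.8, -5.3, -1.2]
gripper_width: 0.161
```

```bash
python3 st.py
python3 - <<'E'
from h import *
W=snap('wrist','wrist8');c=snap('scene','scene8')
f=cv2.resize(c['frame'][130:330,270:470,::-1],(600,600),interpolation=2)
cv2.imwrite('pics/s8d.png',f)
E
```

```text
8.22 q [-0.29  0.36  0.27  1.6  -0.1   1.2   1.89] p [0.5971 0.0039 0.2319] F [-0.8 -5.3 -1.2] T [-1.23  0.2   0.07] w 0.161
toolz [-0.    -0.001 -1.   ] tooly [-0.31   0.951 -0.001] yaw of y 108.1
```

View pics/wrist8.png

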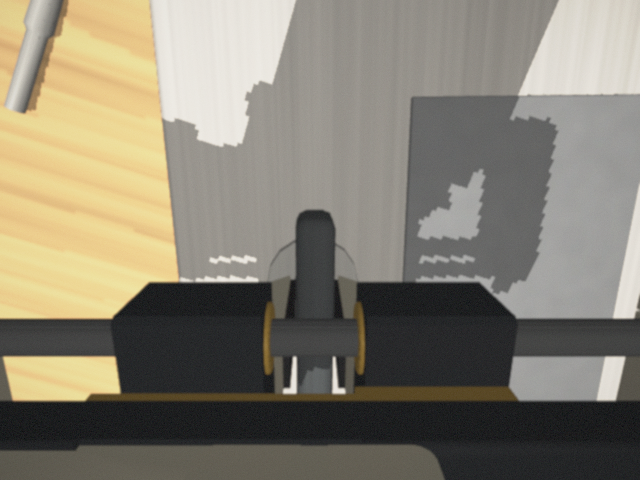

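View pics/s8d.png

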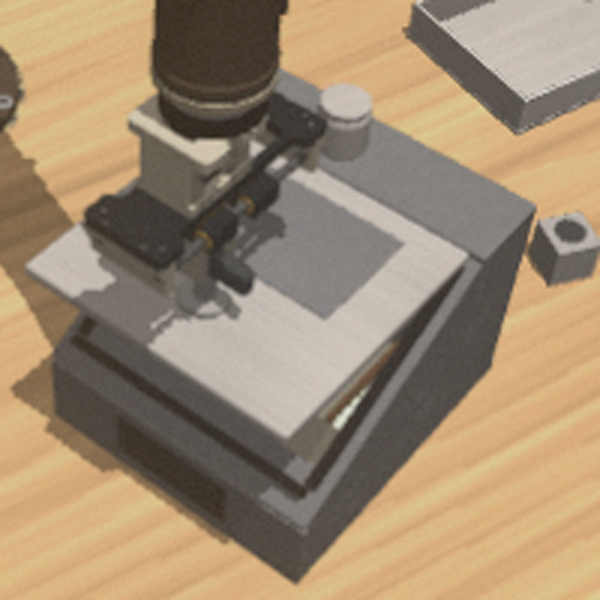

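servo_tool:
  increments:
    - {"tx":0,"ty":-1,"tz":0,"wx":0,"wy":0,"wz":3}
    - {"tx":0,"ty":0,"tz":0,"wx":0,"wy":0,"wz":0}
    - {"tx":0,"ty":0,"tz":0,"wx":0,"wy":0,"wz":0}

```text
clock: 8.57
eef_pos: [0.5972, 0.0038, 0.2319]
ee_rot: [-0.0, -0.183, 0.983, -0.0]
wrist_force: [-0.7, -3.8, -2.6]
gripper_width: 0.167
```

```bash
python3 st.py
```

```text
8.57 q [-0.28  0.36  0.26  1.6  -0.1   1.2   1.94] p [0.5972 0.0038 0.2319] F [-0.7 -3.8 -2.6] T [-0.99  0.13 -0.26] w 0.167
toolz [-0. -0. -1.] tooly [-0.359  0.933 -0.   ] yaw of y 111.0
```

servo_tool:
  increments:
    - {"tx":0,"ty":0,"tz":-9.5,"wx":2.85,"wy":0.95,"wz":-1.5}
    - {"tx":0,"ty":0,"tz":-9.6,"wx":2.85,"wy":0.95,"wz":0}
    - {"tx":-0.3,"ty":0.8,"tz":-9.6,"wx":2.85,"wy":0.95,"wz":0}
    - {"tx":-0.3,"ty":0.8,"tz":-9.5,"wx":2.85,"wy":0.95,"wz":0}

```text
clock: 8.9
eef_pos: [0.5969, 0.0054, 0.194]
ee_rot: [-0.015, -0.169, 0.98, 0.104]
wrist_force: [-2.6, -3.8, -0.9]
gripper_width: 0.163
```

```bash
python3 st.py
```

```text
8.9 q [-0.11  0.44  0.22  1.58 -0.31  1.23  2.12] p [0.5969 0.0054 0.194 ] F [-2.6 -3.8 -0.9] T [-1.06  0.73  0.12] w 0.163
toolz [-0.065  0.2   -0.978] tooly [-0.328  0.921  0.21 ] yaw of y 109.6
```

servo_tool:
  increments:
    - {"tx":-0.6,"ty":1.7,"tz":-9.4,"wx":2.85,"wy":0.95,"wz":0}
    - {"tx":-0.6,"ty":1.8,"tz":-9.3,"wx":2.85,"wy":0.95,"wz":0}
    - {"tx":-0.9,"ty":2.6,"tz":-9.2,"wx":2.85,"wy":0.95,"wz":0}
    - {"tx":-0.9,"ty":2.8,"tz":-9.1,"wx":2.85,"wy":0.95,"wz":0}
    - {"tx":0,"ty":0,"tz":0,"wx":0,"wy":0,"wz":0}

```text
clock: 9.32
eef_pos: [0.5935, 0.0148, 0.1545]
ee_rot: [-0.032, -0.165, 0.964, 0.208]
wrist_force: [-0.2, -0.3, -7.1]
gripper_width: 0.165
```

```bash
python3 st.py
python3 - <<'E'
from h import *
c=snap('scene','scene9')
f=cv2.resize(c['frame'][130:330,270:470,::-1],(600,600),interpolation=2)
cv2.imwrite('pics/s9d.png',f)
E
```

```text
9.32 q [ 0.03  0.55  0.17  1.56 -0.48  1.28  2.29] p [0.5935 0.0148 0.1545] F [-0.2 -0.3 -7.1] T [-1.25 -0.19  0.05] w 0.165
toolz [-0.13   0.391 -0.911] tooly [-0.304  0.859  0.412] yaw of y 109.5
```

View pics/s9d.png

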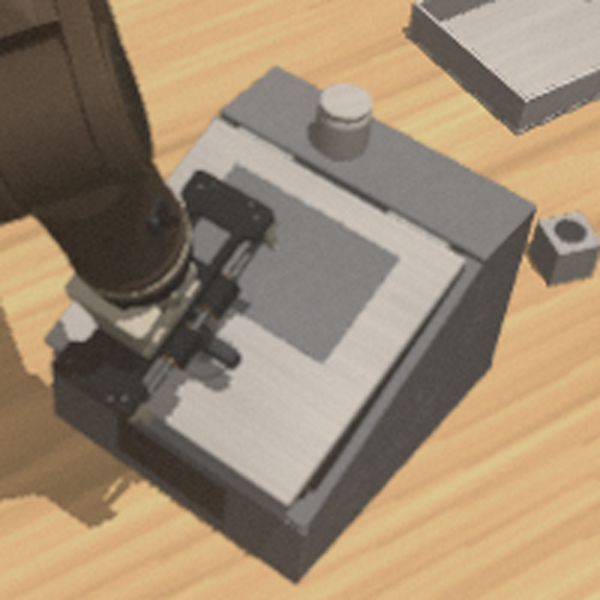

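servo_tool:
  increments:
    - {"tx":-1.2,"ty":3.5,"tz":-8.8,"wx":2.85,"wy":0.95,"wz":0}
    - {"tx":-0.6,"ty":1.8,"tz":-4.4,"wx":1.4,"wy":0.5,"wz":0}
    - {"tx":0,"ty":0,"tz":0,"wx":0,"wy":0,"wz":0}

```text
clock: 9.62
eef_pos: [0.5919, 0.0197, 0.1426]
ee_rot: [-0.037, -0.165, 0.955, 0.244]
wrist_force: [-0.1, -1.6, -7.7]
gripper_width: 0.164
```

```bash
python3 st.py
```

```text
9.62 q [ 0.08  0.6   0.14  1.56 -0.53  1.31  2.34] p [0.5919 0.0197 0.1426] F [-0.1 -1.6 -7.7] T [-1.83 -0.27  0.1 ] w 0.164
toolz [-0.151  0.453 -0.878] tooly [-0.297  0.827  0.478] yaw of y 109.7
```

servo_tool:
  increments:
    - {"tx":-0.6,"ty":1.8,"tz":-4.4,"wx":1.4,"wy":0.5,"wz":0}
    - {"tx":0,"ty":0,"tz":-3,"wx":0,"wy":0,"wz":0}
    - {"tx":0,"ty":0,"tz":0,"wx":0,"wy":0,"wz":0}
    - {"tx":0,"ty":0,"tz":0,"wx":0,"wy":0,"wz":0}

```text
clock: 9.95
eef_pos: [0.5912, 0.0219, 0.1369]
ee_rot: [-0.039, -0.166, 0.952, 0.255]
wrist_force: [-2.7, -4.2, -0.2]
gripper_width: 0.165
```

```bash
python3 st.py
python3 - <<'E'
from h import *
c=snap('scene','scene10')
f=cv2.resize(c['frame'][130:330,270:470,::-1],(600,600),interpolation=2)
cv2.imwrite('pics/s10d.png',f)
E
```

```text
9.95 q [ 0.09  0.61  0.14  1.56 -0.54  1.31  2.36] p [0.5912 0.0219 0.1369] F [-2.7 -4.2 -0.2] T [-1.25  0.46  0.44] w 0.165
toolz [-0.158  0.473 -0.867] tooly [-0.296  0.815  0.499] yaw of y 109.9
```

View pics/s10d.png

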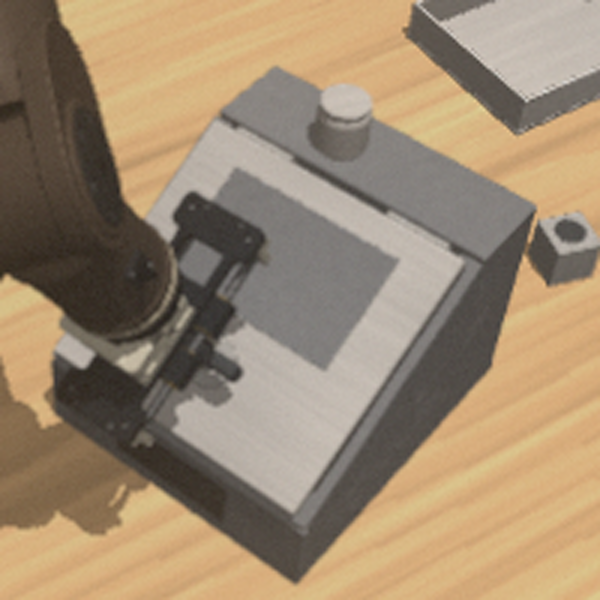

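Run:
```python
from h import *
S=load('scene10');f=np.array([.3157,-.9489,0]);y=np.array([-.949,-.3157,0]);z=np.array([0,0,1.]);H=np.array([.540,.177,.220])
for th in (0,.03,.06,.1,.15):
    b=np.pi/6-th; e=H+.252*(f*np.cos(b)-z*np.sin(b))+.014*(z*np.cos(b)+f*np.sin(b))-.131*y
    g=H+.185*(f*np.cos(b)-z*np.sin(b))+.046*(z*np.cos(b)+f*np.sin(b))+.014*(z*np.cos(b)+f*np.sin(b))
    print(th,proj(S,e).round(1),e.round(3),'tee',g.round(4))
c=S['frame'][270:330,340:400,::-1];cv2.imwrite('pics/s10e.png',cv2.resize(c,(600,600),interpolation=2))
```

```text
0 [365.7 301.2] [0.735 0.005 0.106] tee [ 0.6001 -0.0035  0.1795]
0.03 [365.1 300.5] [0.736 0.001 0.113] tee [ 0.6004 -0.0046  0.1852]
0.06 [364.5 299.7] [ 0.737 -0.001  0.12 ] tee [ 0.6007 -0.0055  0.1909]
0.1 [363.8 298.6] [ 0.739 -0.005  0.129] tee [ 0.601  -0.0064  0.1987]
0.15 [363.1 296.9] [ 0.74  -0.009  0.141] tee [ 0.6013 -0.0072  0.2083]
```

View pics/s10e.png

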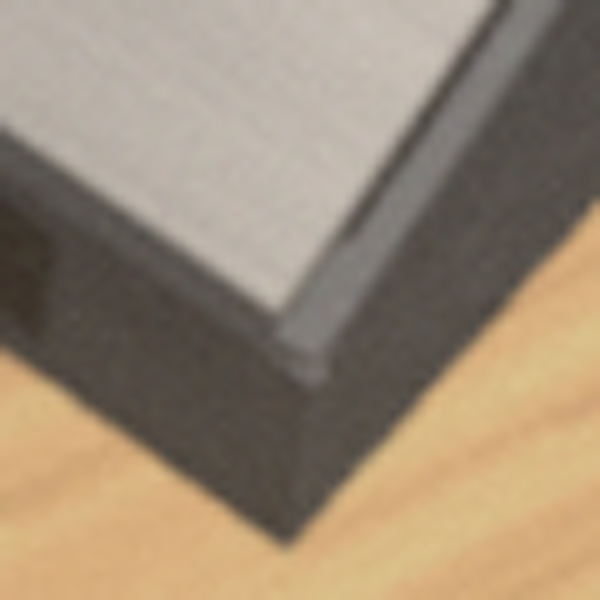

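servo_tool:
  increments:
    - {"tx":-0.5,"ty":1.4,"tz":-2.6,"wx":0,"wy":0,"wz":0}
    - {"tx":0,"ty":0,"tz":0,"wx":0,"wy":0,"wz":0}
    - {"tx":0,"ty":0,"tz":0,"wx":0,"wy":0,"wz":0}

```text
clock: 10.25
eef_pos: [0.5911, 0.0225, 0.1349]
ee_rot: [-0.038, -0.165, 0.952, 0.255]
wrist_force: [-3.2, -7.1, 6.4]
gripper_width: 0.161
```

```bash
python3 st.py
```

```text
10.25 q [ 0.09  0.61  0.14  1.56 -0.54  1.31  2.36] p [0.5911 0.0225 0.1349] F [-3.2 -7.1  6.4] T [-1.11  0.78  0.6 ] w 0.161
toolz [-0.157  0.473 -0.867] tooly [-0.296  0.815  0.498] yaw of y 109.9
```

servo_tool:
  increments:
    - {"tx":0,"ty":0,"tz":0,"wx":-0.79,"wy":2.37,"wz":-4.33}
    - {"tx":0,"ty":0,"tz":0,"wx":-0.79,"wy":2.37,"wz":-4.33}
    - {"tx":0,"ty":0,"tz":0,"wx":-0.79,"wy":2.37,"wz":-4.33}
    - {"tx":0,"ty":0,"tz":0,"wx":-0.79,"wy":2.37,"wz":-4.33}
    - {"tx":0,"ty":0,"tz":0,"wx":-0.79,"wy":2.37,"wz":-4.33}
    - {"tx":0,"ty":0,"tz":0,"wx":0,"wy":0,"wz":0}

```text
clock: 10.75
eef_pos: [0.5911, 0.0234, 0.1354]
ee_rot: [-0.093, 0.047, 0.965, 0.241]
wrist_force: [-4.3, -5.0, 8.4]
gripper_width: 0.163
```

```bash
python3 st.py
```

```text
10.75 q [ 0.02  0.62  0.24  1.57 -0.59  1.33  1.97] p [0.5911 0.0234 0.1354] F [-4.3 -5.   8.4] T [-0.6   1.01  0.55] w 0.163
toolz [-0.157  0.474 -0.866] tooly [0.135 0.879 0.457] yaw of y 81.3
```

servo_tool:
  increments:
    - {"tx":0,"ty":0,"tz":0,"wx":-0.79,"wy":2.37,"wz":-4.33}
    - {"tx":0,"ty":0,"tz":0,"wx":-0.79,"wy":2.37,"wz":-4.33}
    - {"tx":0,"ty":0,"tz":0,"wx":-0.79,"wy":2.37,"wz":-4.33}
    - {"tx":0,"ty":0,"tz":0,"wx":-0.79,"wy":2.37,"wz":-4.33}
    - {"tx":0,"ty":0,"tz":0,"wx":-0.79,"wy":2.37,"wz":-4.33}
    - {"tx":0,"ty":0,"tz":0,"wx":0,"wy":0,"wz":0}

```text
clock: 11.25
eef_pos: [0.5915, 0.0243, 0.1357]
ee_rot: [-0.143, 0.254, 0.932, 0.216]
wrist_force: [-3.1, -3.1, 10.5]
gripper_width: 0.165
```

```bash
python3 st.py
```

```text
11.25 q [-0.04  0.63  0.34  1.57 -0.64  1.36  1.58] p [0.5915 0.0243 0.1357] F [-3.1 -3.1 10.5] T [-0.04  0.87  0.39] w 0.165
toolz [-0.156  0.475 -0.866] tooly [0.535 0.778 0.33 ] yaw of y 55.5
```

servo_tool:
  increments:
    - {"tx":0,"ty":0,"tz":0,"wx":-0.79,"wy":2.37,"wz":-4.33}
    - {"tx":0,"ty":0,"tz":0,"wx":-0.79,"wy":2.37,"wz":-4.33}
    - {"tx":0,"ty":0,"tz":0,"wx":-0.79,"wy":2.37,"wz":-4.33}
    - {"tx":0,"ty":0,"tz":0,"wx":-0.79,"wy":2.37,"wz":-4.33}
    - {"tx":0,"ty":0,"tz":0,"wx":-0.79,"wy":2.37,"wz":-4.33}
    - {"tx":0,"ty":0,"tz":0,"wx":0,"wy":0,"wz":0}

```text
clock: 11.75
eef_pos: [0.5922, 0.0249, 0.136]
ee_rot: [-0.186, 0.449, 0.855, 0.181]
wrist_force: [-0.5, -1.6, 10.6]
gripper_width: 0.163
```

```bash
python3 st.py;  python3 - <<'E'
from h import *
W=snap('wrist','wrist11');c=snap('scene','scene11')
f=cv2.resize(c['frame'][130:330,270:470,::-1],(600,600),interpolation=2)
cv2.imwrite('pics/s11d.png',f)
E
```

```text
11.75 q [-0.1   0.64  0.44  1.58 -0.69  1.38  1.19] p [0.5922 0.0249 0.136 ] F [-0.5 -1.6 10.6] T [0.21 0.37 0.1 ] w 0.163
toolz [-0.155  0.476 -0.866] tooly [0.835 0.531 0.142] yaw of y 32.4
```

View pics/wrist11.png

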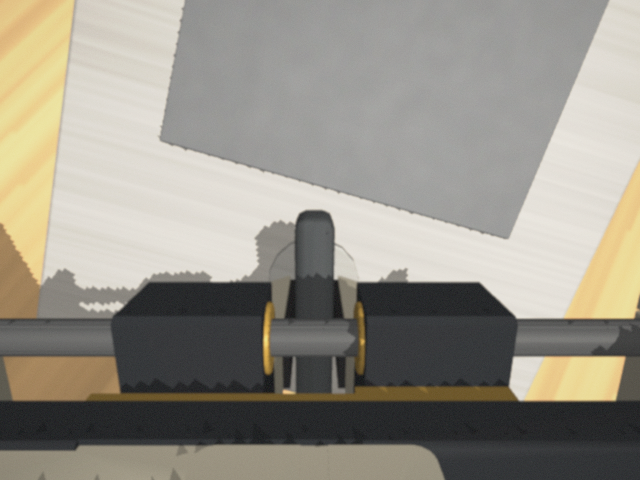

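View pics/s11d.png

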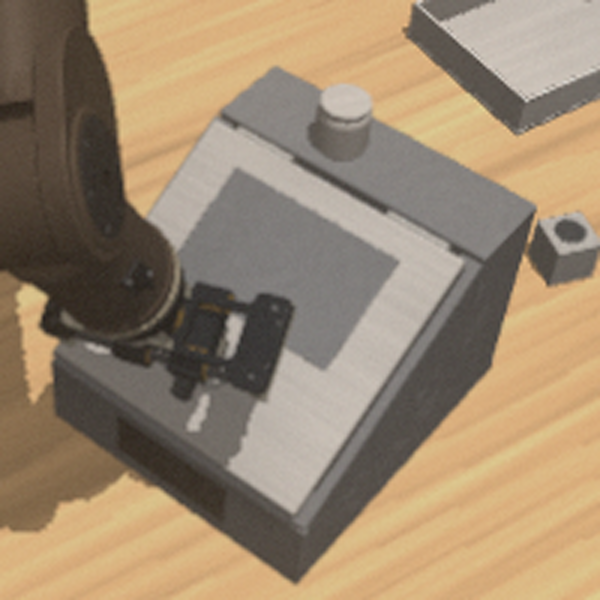

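servo_tool:
  increments:
    - {"tx":0,"ty":0,"tz":0,"wx":-0.79,"wy":2.37,"wz":-4.33}
    - {"tx":0,"ty":0,"tz":0,"wx":-0.79,"wy":2.37,"wz":-4.33}
    - {"tx":0,"ty":0,"tz":0,"wx":-0.79,"wy":2.37,"wz":-4.33}
    - {"tx":0,"ty":0,"tz":0,"wx":-0.3,"wy":1,"wz":-1.8}
    - {"tx":0,"ty":0,"tz":0,"wx":0,"wy":0,"wz":0}
    - {"tx":0,"ty":0,"tz":0,"wx":0,"wy":0,"wz":0}

```text
clock: 12.35
eef_pos: [0.5928, 0.0252, 0.136]
ee_rot: [-0.21, 0.569, 0.78, 0.152]
wrist_force: [1.8, -0.8, 8.1]
gripper_width: 0.168
```

```bash
python3 st.py;  python3 - <<'E'
from h import *
W=snap('wrist','wrist12')
E
```

```text
12.35 q [-0.14  0.65  0.51  1.58 -0.73  1.4   0.92] p [0.5928 0.0252 0.136 ] F [ 1.8 -0.8  8.1] T [ 0.27 -0.18 -0.11] w 0.168
toolz [-0.154  0.476 -0.866] tooly [ 0.952  0.306 -0.001] yaw of y 17.8
```

View pics/wrist12.png

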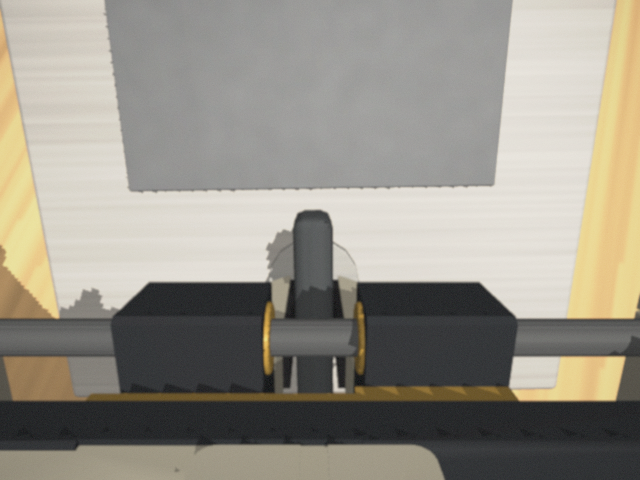

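servo_tool:
  increments:
    - {"tx":0,"ty":0,"tz":0,"wx":-0.3,"wy":1,"wz":-1.8}
    - {"tx":0,"ty":0,"tz":0,"wx":-0.3,"wy":1,"wz":-1.8}
    - {"tx":0,"ty":0,"tz":0,"wx":0,"wy":0,"wz":0}
    - {"tx":0,"ty":0,"tz":0,"wx":0,"wy":0,"wz":0}

```text
clock: 12.73
eef_pos: [0.5929, 0.0253, 0.136]
ee_rot: [-0.215, 0.597, 0.759, 0.145]
wrist_force: [2.1, -0.6, 8.4]
gripper_width: 0.163
```

```bash
python3 st.py
```

```text
12.73 q [-0.15  0.66  0.53  1.58 -0.73  1.41  0.86] p [0.5929 0.0253 0.136 ] F [ 2.1 -0.6  8.4] T [ 0.35 -0.49  0.25] w 0.163
toolz [-0.155  0.477 -0.865] tooly [ 0.969  0.246 -0.037] yaw of y 14.3
```

servo_tool:
  increments:
    - {"tx":0,"ty":0,"tz":0,"wx":0.3,"wy":-0.9,"wz":1.7}
    - {"tx":0,"ty":0,"tz":0,"wx":0,"wy":0,"wz":0}

```text
clock: 12.9
eef_pos: [0.5928, 0.0253, 0.136]
ee_rot: [-0.213, 0.583, 0.77, 0.148]
wrist_force: [1.9, -0.8, 7.6]
gripper_width: 0.163
```

servo_tool:
  fingers: 0
  increments:
    - {"tx":0,"ty":0,"tz":0,"wx":0,"wy":0,"wz":0}
    - {"tx":0,"ty":0,"tz":0,"wx":0,"wy":0,"wz":0}
    - {"tx":0,"ty":0,"tz":0,"wx":0,"wy":0,"wz":0}
    - {"tx":0,"ty":0,"tz":0,"wx":0,"wy":0,"wz":0}
    - {"tx":0,"ty":0,"tz":0,"wx":0,"wy":0,"wz":0}
    - {"tx":0,"ty":0,"tz":0,"wx":0,"wy":0,"wz":0}
    - {"tx":0,"ty":0,"tz":0,"wx":0,"wy":0,"wz":0}
    - {"tx":0,"ty":0,"tz":0,"wx":0,"wy":0,"wz":0}
    - {"tx":0,"ty":0,"tz":0,"wx":0,"wy":0,"wz":0}
    - {"tx":0,"ty":0,"tz":0,"wx":0,"wy":0,"wz":0}

```text
clock: 13.73
eef_pos: [0.5908, 0.0232, 0.1337]
ee_rot: [-0.215, 0.585, 0.768, 0.146]
wrist_force: [0.6, 0.6, -0.8]
gripper_width: 0.838
```

servo_tool:
  increments:
    - {"tx":2.3,"ty":-7.2,"tz":13,"wx":0,"wy":0,"wz":0}
    - {"tx":2.3,"ty":-7.2,"tz":13,"wx":0,"wy":0,"wz":0}
    - {"tx":2.3,"ty":-7.2,"tz":13,"wx":0,"wy":0,"wz":0}
    - {"tx":2.3,"ty":-7.2,"tz":13,"wx":0,"wy":0,"wz":0}
    - {"tx":2.3,"ty":-7.2,"tz":13,"wx":0,"wy":0,"wz":0}
    - {"tx":2.3,"ty":-7.2,"tz":13,"wx":0,"wy":0,"wz":0}
    - {"tx":2.3,"ty":-7.2,"tz":13,"wx":0,"wy":0,"wz":0}
    - {"tx":0,"ty":-7,"tz":20,"wx":0,"wy":0,"wz":0}
    - {"tx":0,"ty":-7,"tz":20,"wx":0,"wy":0,"wz":0}
    - {"tx":0,"ty":-7,"tz":20,"wx":0,"wy":0,"wz":0}
    - {"tx":0,"ty":0,"tz":0,"wx":0,"wy":0,"wz":0}

```text
clock: 14.65
eef_pos: [0.6079, -0.0506, 0.2884]
ee_rot: [-0.212, 0.586, 0.769, 0.147]
wrist_force: [-0.6, 0.2, 0.3]
gripper_width: 1.004
```

```bash
python3 st.py;  python3 - <<'E'
from h import *
W=snap('wrist','wrist13');c=snap('scene','scene13');snap('top','top13')
E
```

```text
14.65 q [-0.04  0.6   0.57  1.28 -0.67  1.74  0.8 ] p [ 0.6079 -0.0506  0.2884] F [-0.6  0.2  0.3] T [-0.66 -0.08 -0.03] w 1.004
toolz [-0.153  0.474 -0.867] tooly [ 0.962  0.271 -0.022] yaw of y 15.7
```

View pics/wrist13.png

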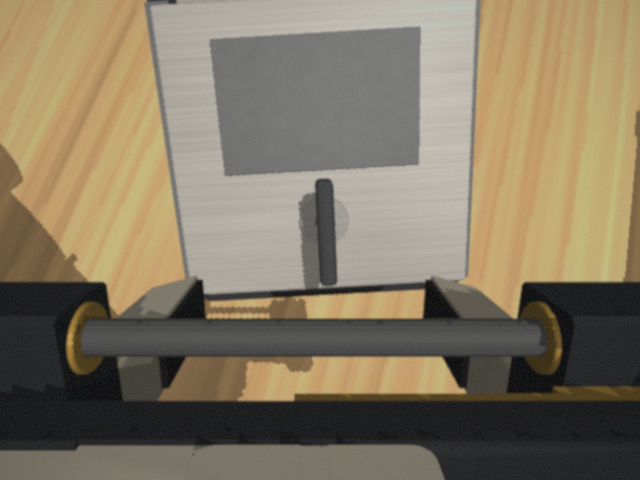

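View pics/scene13.png

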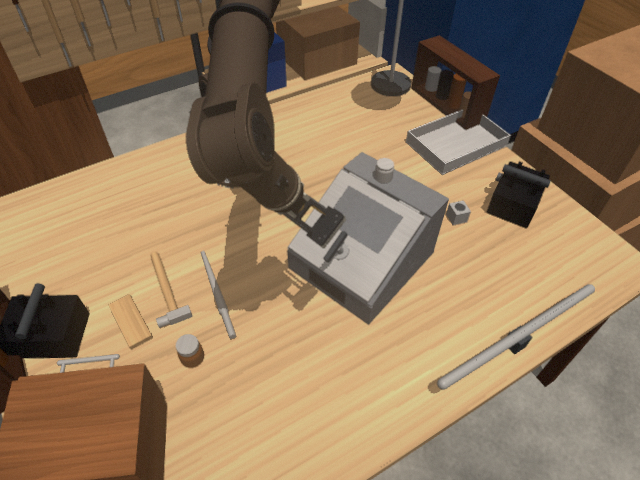

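View pics/top13.png

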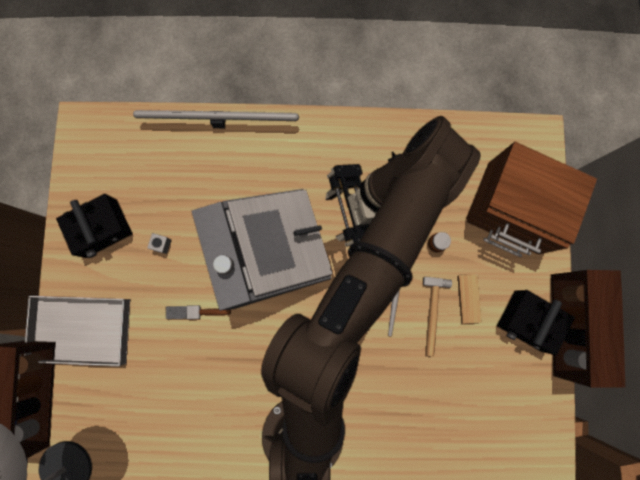

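Run:
```python
from h import *
W=load('wrist13');f=np.array([.3157,-.9489,0]);y=np.array([-.949,-.3157,0]);z=np.array([0,0,1.]);H=np.array([.540,.177,.220])
b=np.pi/6-0.0;s=f*np.cos(b)-z*np.sin(b);n=z*np.cos(b)+f*np.sin(b)
def pl(u,v,h):
    o,d=ray(W,u,v);t=(h-(o-H)@n)/(d@n);p=o+t*d-H;return np.array([p@s,p@y])*1000
A,B=pl(323.5,180,.071),pl(329,285,.071);print('bar',A,B,np.linalg.norm(A-B),'deg off square',np.degrees(np.arctan2((B-A)[1],(B-A)[0])))
C,D=pl(226,175,.014),pl(419,163,.014);print('panel edge',C,D,'deg',np.degrees(np.arctan2((D-C)[0],(D-C)[1])))
E,F=pl(205,298,.014),pl(466,282,.014);print('front edge',E,F)
print(pl(152,3,.014),pl(477,1,.014))
```

```text
bar [140.49716536  -0.66551422] [224.25992618  -1.24644191] 83.76477528328472 deg off square -0.3973623927385968
panel edge [139.0937915   83.48814204] [137.51114666 -85.96880552] deg -179.4649010598748
front edge [254.40414096 116.16810859] [ 251.40152137 -132.31852402]
[  1.09573413 127.2625981 ] [  12.68883944 -129.93643592]
```

```bash
python3 -c "
from workcell import ticket
print(ticket.finish_job())"
```

```text
the job is handed in; nothing more can be done
None
```

I turned the T-handle back to its open stop and swung the hatch down onto its gasket. I then turned the handle clockwise to its tight stop, let go, backed off and handed the job in at about 15 s.

**Last checks**
- **Handle:** I felt both stops through the wrist torque, about 0.26 N m at open and 0.5 N m at tight. After release, the wrist picture put the bar within 1° of square to the hinge, centred about 182 mm from it (185 expected).
- **Hatch:** its front edge measured 251–254 mm from the hinge line on the plane of the shut hatch (252 expected). I could not measure the last few hundredths of a radian of hinge angle directly, so "drawn tight" rests on the handle being at its stop.
- **Contact:** wrist forces were under about 12 N at every reading. They were near zero after release, with the gripper open and well clear of the handle.
- **Bystanders:** in the last pictures the other things on the bench and the tin looked to be where they started. I compared these by eye only, and the arm partly hid the mandrel.

**What disagreed:** the first grasp closed on nothing above the bar. In the pictures the fingertips sat about 25–30 mm higher than the reported tool point. I reopened, went down 30 mm and gripped the bar properly; the gripper then showed 15 mm on a 14 mm bar.

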